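# Lay the retaining bar over the bracket and light it with the hand lamp

### The arm

A 6-joint arm with a two-finger parallel gripper is mounted at the origin on the work surface. World frame = base frame: x ahead of the robot, y to its left, z up, the work surface at z = 0. Lengths are in m, angles in rad, forces in N, time in s.
With the tool pointing down it reaches from about 0.275 to 0.825 m from the base axis. Payload 4.9 kg.
Tool frame: the origin (TCP) lies between the finger pads; the fingertips stand 22 mm ahead of it and the grasp point (between the pads) lies 3 mm ahead of it; x points along the fingers, y is the direction in which the jaws open and shut, and the axes are right-handed (so a half turn about x gives the same grasp; the last joint's range is limited). The gripper opens to 85 mm and grips with 20 to 120 N. Pads are 22 mm wide; open, the fingers measure 114 mm over their backs; the gripper's body (76 mm by 85 mm) begins 54 mm behind the grasp point. The pads swing forward as they close: fully open they stand 13 mm farther back than shut.
Start: joints at [-1.484, 0.326, -0.193, 1.052, 0, 1.437], TCP at [0.12, -0.537, 0.253] pointing down, gripper open.
Joint ranges: [-2.65, 2.65], [-0.97, 1.79], [-1.3, 1.35], [-1.93, 2.1], [-1.47, 1.37], [-3.14, 3.14]. Speed limits (rad/s): [2.57, 2.57, 3.14, 3.14, 3.14, 3.14].

### API

Orientations are given as a 3x3 rotation matrix whose columns are the frame's x, y, z axes.
In Python, from station import get_obs, snapshot, hand_in gives the robot as it stands. The module is installed in compiled form; this text tells all that it offers.
- The arm moves only by the tool step_arm, never from a script. Its argument "commands" is one flat list of numbers, 7 for each row, row after row: the turn, a rotation vector about the world's x, y, z in degrees, then the shift along the world's x, y, z in m, then the finger opening in m, from 0 to 0.0854. In form: [wx, wy, wz, x, y, z, jaw, wx, wy, wz, x, y, z, jaw, ...]. A call has 1 to 20 rows; each row shifts and turns the commanded pose from where the row before left it; what a row does not reach is not made up. A row lasts 1/12 s, in which the tool goes at most 41.7 mm and 7.16 degrees, less where a joint would pass 70% of its speed; a pose out of reach is approached as far as the arm can. A call with a gripper value outside its range is refused whole. The fingers move at their own pace and stop on an object; the grip force is fixed at half the most. Time passes only in rows, so rows that do not move let the fingers close. It gives the time, the measured TCP pose, the force and the opening at its end, in the units of the state.
- get_obs(): the state, without advancing time (a new reading comes with each control period).
- snapshot(name): name is "scene" or "top"; returns a dict with "frame" (400x640x3 uint8, blue, green, red), "mtx" (3x3 intrinsics, pixels), "D" ([k1, k2, p1, p2, k3] as OpenCV has them; the pictures are not rectified), "world_to_cam" (4x4, takes a point from world to camera coordinates). Camera axes: x right, y up, looking along -z (the intrinsics and any distortion apply to the point x, -y, -z); pixel columns grow to the right and rows downward; lengths in m; the calibration is good to about 2 mm. A picture is of the moment at which its call begins. There is no depth.
- hand_in(): hands the job in, once; it reports no verdict.
The state is a dict: "t": time; "joints": joint angles; "dq": joint speeds; "joint_efforts": joint torques, N m; "position": TCP position; "eef_rot": TCP orientation; "contact_force": force on the tool from outside, world axes, zero at the start; "torque": the same for the moment, N m; "finger_gap": finger opening in m.
Only numpy, scipy, OpenCV 4.12 (cv2) and the standard library are available. Lean on these libraries where they do the work, as an engineer would, in place of code of your own. Each camera call takes 0.05 s, during which the arm holds its last target. There are 200 camera calls.

### The job

Lay the long square steel bar centred across the two notched rests of the welding fixture, over the tee bracket, seated down in both notches, and let go of it without dropping it. Then draw the hand lamp up out of its holder and finish while holding it raised, slanting at about 45 degrees with its lens about 10 cm from the middle of the bar and pointing at it, as if to check how the bar lies; do not put the lamp down, and leave the bracket and the other things on the bench where they are.

Things in the scene. Friction and masses are not known exactly. Their poses are not given: they have to be found in the camera images.
- fixture: Welding fixture, fixed to the bench: flat base plate 90 x 260 x 12 mm carrying two equal grey rests, one at each end. Origin: centre of the plate's underside; z up, y along the long way, from rest to rest. The rests stand at y = +80 and -80 mm, each 66 mm wide (x) and 20 mm thick (y); each has a notch on top, open along y, 33 mm wide, floor 70 mm above the bench, with upright cheeks to 82 mm and lips flaring outward up to about 95 mm.
- seat (a point): The point midway between the two notches at the height of the notch floors (70 mm above the fixture's underside). Axes as the fixture.
- bar: Retaining bar: the longer of two square steel tubes, 25 x 25 mm section, 220 mm long, about 0.4 kg, lying flat on the bench between the robot and the fixture. Origin: its centre (12.5 mm above the bench at the start; 82.5 mm when seated in the notches). y along its length, z up at the start. Either end may go to either rest.
- bracket: Steel tee bracket standing loose on the fixture plate between the rests: foot 60 x 100 x 8 mm, upright rib 8 mm thick and 90 mm long along the fixture's y, top 66 mm above the bench, so that the seated bar passes 4 mm above the rib. Origin: centre of its underside. Leave alone.
- holder: Lamp holder, fixed to the bench: grey round steel cup, 56 mm outer and 44 mm inner diameter, rim 66 mm above the bench, inner floor at 6 mm, on an 80 x 80 x 6 mm foot plate. Origin: centre of its underside. May stand on either side of the fixture.
- lamp: Cylindrical hand lamp, about 0.2 kg, 140 mm long, standing lens down in the holder with its black body sticking out 80 mm above the rim (top 146 mm above the bench). Aluminium head 36 mm diameter for the first 36 mm from the lens, then round body 26 mm diameter up to the tail. Origin: centre of the lens face; z runs from the lens along the lamp's axis to the tail, so the lamp shines along its -z.
- spot (a point): The point 100 mm in front of the lamp's lens on its axis (where it shines); lies at z = -100 mm of the lamp. Axes as the lamp.
- pot: Bystander: open steel marker pot, 68 mm diameter, 90 mm high, with three thin markers standing up to 135 mm; on the other side of the fixture from the lamp holder. Origin: centre of its underside.
- offcut: Bystander: short square steel tube, 25 x 25 mm section, only 90 mm long, too short to bridge the rests. Origin: its centre; y along its length.
- magnet: Bystander: flat grey welding magnet, 80 x 80 x 16 mm with a small tab, beyond the fixture. Origin: centre of the square's underside.
- hammer: Bystander: hammer lying beyond the fixture, 260 mm long. Origin at its middle, underside.
- brush: Bystander: hand brush lying on the right front of the bench. Origin at its middle, underside.
- tape: Bystander: black tape measure case 65 x 65 x 35 mm on the far left. Origin: centre of its underside.

How it is judged:
By the outcome, as a careful person would: the job done as asked, in the order asked, and still so for the second after the job is handed in, while the arm keeps its last pose, push and grip.
It also fails if it takes over 54 s, if anything falls off the work surface, if the arm or the gripper's body presses on something with over 40 N, if the wrist force passes 120 N, or if a joint passes its speed limit or range.

## Working session

There is one attempt and no reset: what is moved stays moved. The work goes in short steps, Python scripts to look and compute and a tool call to move; the robot and the scene stay as the last step left them, time stands still between calls to the robot, and variables do not carry over. Pictures are saved under pics/ and viewed, about 8 in all and at most 12, crops included, and the job is handed in when it is done.

Besides the shell and the picture viewer there is one more tool, called after ">>>" as a command line: name --argument value ..., lists and objects as JSON in quotes. step_arm: Moves the arm, as the interface text tells. Its arguments: {"type":"object","properties":{"commands":{"type":"array"}},"required":["commands"]}

```bash
mkdir -p pics
cat > h.py <<'E'
import numpy as np, cv2
from station import get_obs, snapshot, hand_in
def take(n,f):
    s=snapshot(n); cv2.imwrite(f'pics/{f}.png',s['frame']); np.save(f'pics/{f}.npy',s,allow_pickle=True); return s
def load(f): return np.load(f'pics/{f}.npy',allow_pickle=True).item()
def ray(s,uv):
    p=cv2.undistortPoints(np.array(uv,float).reshape(-1,1,2),np.array(s['mtx']),np.array(s['D'])).reshape(-1,2)
    d=np.c_[p[:,0],-p[:,1],-np.ones(len(p))]; T=np.array(s['world_to_cam']); R=T[:3,:3]
    return -R.T@T[:3,3], d@R
def onz(s,uv,z):
    c,d=ray(s,uv); return c+d*((z-c[2])/d[:,2])[:,None]
def proj(s,P):
    T=np.array(s['world_to_cam']); q=np.array(P,float).reshape(-1,3)@T[:3,:3].T+T[:3,3]
    q=q*[1,-1,-1]
    return cv2.projectPoints(q,np.zeros(3),np.zeros(3),np.array(s['mtx']),np.array(s['D']))[0].reshape(-1,2)
E
python3 - <<'E'
from h import *
for n in('scene','top'):
    s=take(n,n+'0'); print(n,ray(s,[[320,200]]))
E
```

```text
scene (array([1.64682126, 0.20916869, 0.83795692]), array([[-0.78654875, -0.11813133, -0.60682293]]))
top (array([0.44663256, 0.00416   , 1.47923102]), array([[ 0.08813398, -0.01339337, -0.99612785]]))
```

View pics/top0.png

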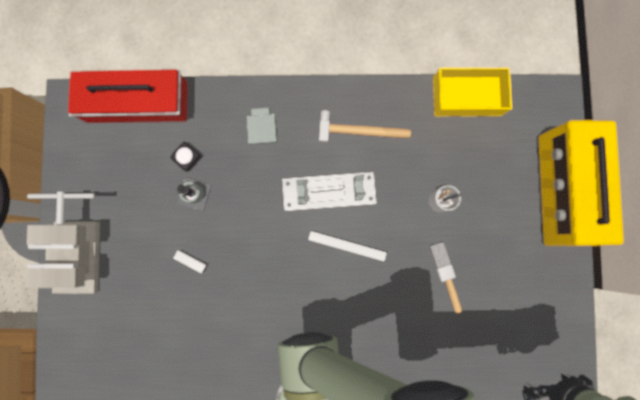

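View pics/scene0.png

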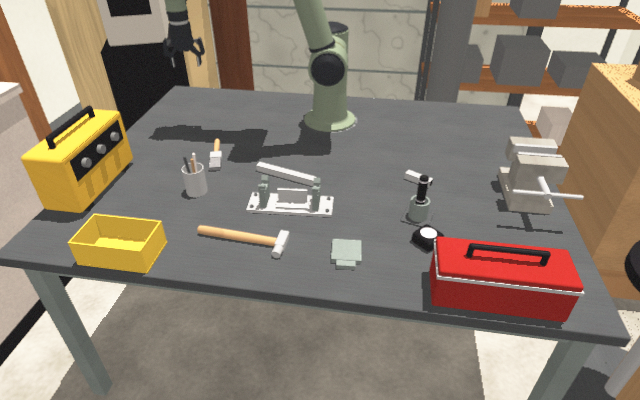

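The top view shows the bar at (347,246), the fixture at (329,191), the holder and lamp at (192,192), the pot at (446,198) and the offcut at (190,262). The scene view agrees: the lamp stands in its cup at (420,200).

Run:
```python
from h import *
s=load('top0'); f=s['frame']; g=f.min(2)
def blob(x0,y0,x1,y1,th,z,name):
    m=np.zeros(g.shape,np.uint8); m[y0:y1,x0:x1]=(g[y0:y1,x0:x1]>th)
    c=max(cv2.findContours(m,cv2.RETR_EXTERNAL,cv2.CHAIN_APPROX_NONE)[0],key=cv2.contourArea)
    r=cv2.minAreaRect(c); b=cv2.boxPoints(r)
    P=onz(s,b,z); e=P[[1,2,3,0]]-P; L=np.linalg.norm(e,axis=1); i=L.argmax(); 
    print(name,np.round(r[0],1),'ctr',P.mean(0).round(4),'sides',L.round(4)[:2],'ang of long',np.degrees(np.arctan2(e[i,1],e[i,0])).round(2))
blob(300,225,395,268,130,.025,'bar')
blob(270,165,390,215,120,.012,'plate')
# lamp: dark tail at z=.146 ; crop
for n,(x,y,w,h) in {'top0':(165,165,60,50),'scene0':(385,160,60,70)}.items():
    t=load(n)['frame'][y:y+h,x:x+w]; cv2.imwrite(f'pics/{n}_lamp.png',cv2.resize(t,None,fx=5,fy=5,interpolation=cv2.INTER_CUBIC))
a=cv2.imread('pics/top0_lamp.png');b=cv2.imread('pics/scene0_lamp.png')
c=cv2.resize(f[165:215,275:385],None,fx=5,fy=5,interpolation=cv2.INTER_CUBIC)
o=np.zeros((600,620,3),np.uint8); o[:250,:300]=a; o[:350,310:610]=b; o[350:600,:550]=c; cv2.imwrite('pics/m1.png',o)
```

```text
bar [346.9 246. ] ctr [ 0.4459 -0.0889  0.025 ] sides [0.0312 0.2267] ang of long -106.33
plate [329.5 192.5] ctr [ 0.5978 -0.0428  0.012 ] sides [0.2765 0.1228] ang of long -90.5
```

View pics/m1.png

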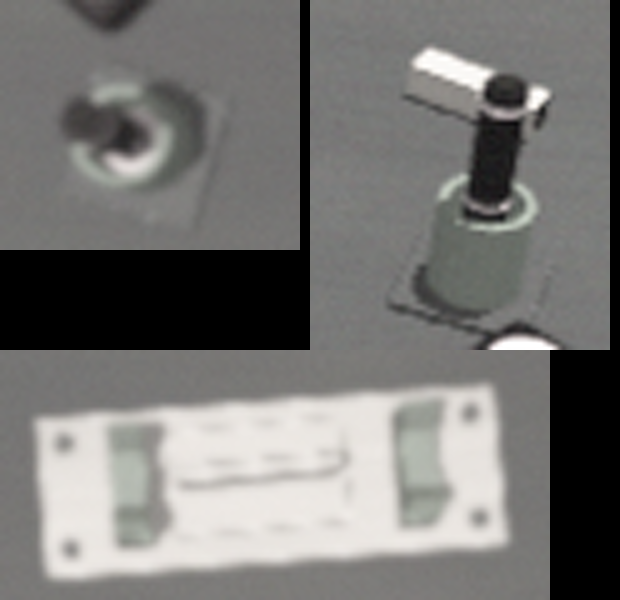

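The crops show the plate corners at (35,418), (495,386), (508,540) and (48,578), the cup rim centred at about (122,135), and the lamp tail at (82,120) in the top view and (508,88) in the scene view.

Run:
```python
from h import *
s=load('top0'); c=load('scene0')
k=lambda p,o:(np.array(p,float)+.5)/5-.5+o
pl=onz(s,k([[35,68],[495,36],[508,190],[48,228]],[275,165]),.012)
print('plate',pl.round(4).tolist(),pl.mean(0)); a=(pl[0]-pl[1]+pl[3]-pl[2])/2; print(np.linalg.norm(a), 'y-axis ang',np.degrees(np.arctan2(a[1],a[0])))
# notches: floor centres (rest L / R) in crop
n=onz(s,k([[134,135],[420,110]],[275,165]),.082); print('notch',n, n.mean(0))
print('rim top',onz(s,k([[122,135]],[165,165]),.066)); print('tail top',onz(s,k([[80,120]],[165,165]),.146))
print('rim scene',onz(c,k([[488-310,205]],[385,160]),.066)); print('tail scene',onz(c,k([[506-310,86]],[385,160]),.146))
# bar contour ends in scene, upper face
g=c['frame'].min(2)
m=np.zeros(g.shape,np.uint8); m[158:190,250:325]=g[158:190,250:325]>120
t=np.r_[c['frame'][150:220,240:345]]; t2=s['frame'][222:272,295:400]
o=np.zeros((600,630,3),np.uint8); o[:350,:525]=cv2.resize(t,None,fx=5,fy=5,interpolation=cv2.INTER_CUBIC);o[350:600,:525]=cv2.resize(t2,None,fx=5,fy=5,interpolation=cv2.INTER_CUBIC); cv2.imwrite('pics/m2.png',o)
# fixture model overlay residual: predicted px of plate corners
```

```text
plate [[0.6397, 0.0931, 0.012], [0.6558, -0.1692, 0.012], [0.5676, -0.1748, 0.012], [0.5484, 0.086, 0.012]] [ 0.60286885 -0.04122007  0.012     ]
0.26210433619613266 y-axis ang 93.86742266670106
notch [[ 0.59348748  0.03540948  0.082     ]
 [ 0.60572687 -0.11943876  0.082     ]] [ 0.59960718 -0.04201464  0.082     ]
rim top [[0.59795866 0.34427891 0.066     ]]
tail top [[0.59741186 0.34706627 0.146     ]]
rim scene [[0.60357257 0.34575056 0.066     ]]
tail scene [[0.59873702 0.34480879 0.146     ]]
```

View pics/m2.png

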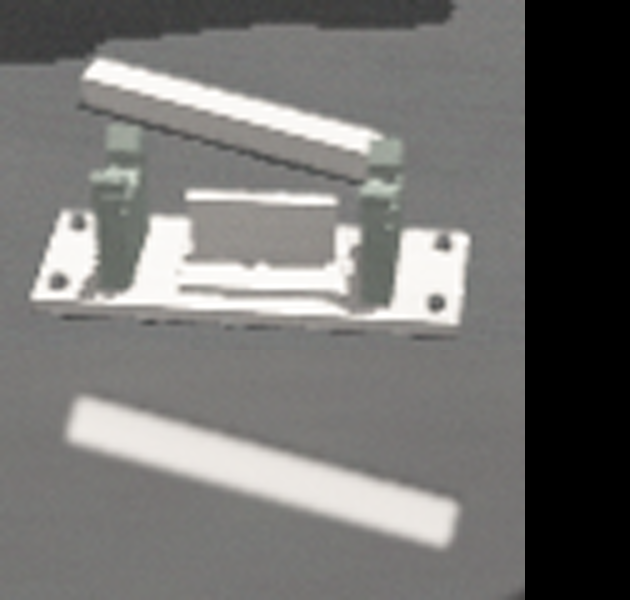

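The bar lies at (0.446,-0.089) with its axis near 73.7°. The fixture is at (0.602,-0.042) with its axis near 94.2°, and the lamp is at (0.598,0.345). The crop confirms the bar outline and that both rests are clear.

```bash
python3 -c "
from h import *
o=get_obs();print(o['t'],np.round(o['position'],4),np.round(o['eef_rot'],3),o['finger_gap'],o['contact_force'])"
```

```text
0.1 [ 0.1204 -0.5362  0.2526] [[-0.     0.219 -0.976]
 [ 0.002 -0.976 -0.219]
 [-1.    -0.002 -0.   ]] 0.08547816610938277 [-0.18028385 -0.45409751  0.21669559]
```

>>> step_arm --commands '[0, 0, 3.4, 0.018, 0.0248, -0.005, 0.085, 0, 0, 3.4, 0.018, 0.0248, -0.005, 0.085, 0, 0, 3.4, 0.018, 0.0248, -0.005, 0.085, 0, 0, 3.4, 0.018, 0.0248, -0.005, 0.085, 0, 0, 3.4, 0.018, 0.0248, -0.005, 0.085, 0, 0, 3.4, 0.018, 0.0248, -0.005, 0.085, 0, 0, 3.4, 0.018, 0.0248, -0.005, 0.085, 0, 0, 3.4, 0.018, 0.0248, -0.005, 0.085, 0, 0, 3.4, 0.018, 0.0248, -0.005, 0.085, 0, 0, 3.4, 0.018, 0.0248, -0.005, 0.085, 0, 0, 3.4, 0.018, 0.0248, -0.005, 0.085, 0, 0, 3.4, 0.018, 0.0248, -0.005, 0.085, 0, 0, 3.4, 0.018, 0.0248, -0.005, 0.085, 0, 0, 3.4, 0.018, 0.0248, -0.005, 0.085, 0, 0, 3.4, 0.018, 0.0248, -0.005, 0.085, 0, 0, 3.4, 0.018, 0.0248, -0.005, 0.085, 0, 0, 3.4, 0.018, 0.0248, -0.005, 0.085, 0, 0, 3.4, 0.018, 0.0248, -0.005, 0.085, 0, 0, 0, 0.002, 0.002, 0, 0.085, 0, 0, 0, 0, 0, 0, 0.085]'

```text
t: 1.77
position: [0.4467, -0.087, 0.1627]
eef_rot: [[-0.001, 0.961, -0.275], [0.0, -0.275, -0.961], [-1.0, -0.001, 0.0]]
contact_force: [-0.2, -0.7, -0.1]
finger_gap: 0.0851
```

>>> step_arm --commands '[0, 0, 0, 0, -0.002, -0.0167, 0.085, 0, 0, 0, 0, 0, -0.0167, 0.085, 0, 0, 0, 0, 0, -0.0167, 0.085, 0, 0, 0, 0, 0, -0.0167, 0.085, 0, 0, 0, 0, 0, -0.0167, 0.085, 0, 0, 0, 0, 0, -0.0167, 0.06, 0, 0, 0, 0, 0, -0.0167, 0.06, 0, 0, 0, 0, 0, -0.0167, 0.06, 0, 0, 0, 0, 0, -0.0015, 0.05, 0, 0, 0, 0, 0, -0.0015, 0.05, 0, 0, 0, 0, 0, 0, 0.05, 0, 0, 0, 0, 0, 0, 0.05]'

```text
t: 2.77
position: [0.447, -0.0909, 0.0276]
eef_rot: [[0.001, 0.96, -0.279], [-0.001, -0.279, -0.96], [-1.0, 0.001, 0.0]]
contact_force: [0.3, -0.3, -0.5]
finger_gap: 0.0502
```

>>> step_arm --commands '[0, 0, 0, 0, 0, 0, 0.035, 0, 0, 0, 0, 0, 0, 0.015, 0, 0, 0, 0, 0, 0, 0.0, 0, 0, 0, 0, 0, 0, 0.0, 0, 0, 0, 0, 0, 0, 0.0, 0, 0, 0, 0, 0, 0, 0.0, 0, 0, 0, 0, 0, 0, 0.0, 0, 0, 0, 0, 0, 0, 0.0]'

```text
t: 3.43
position: [0.447, -0.0905, 0.0276]
eef_rot: [[0.001, 0.961, -0.278], [-0.001, -0.278, -0.961], [-1.0, 0.001, 0.001]]
contact_force: [-1.4, -0.4, 5.8]
finger_gap: 0.0237
```

>>> step_arm --commands '[0, 0, 0, 0, 0, 0.008, 0, 0, 0, 0, 0, 0, 0.0155, 0, 0, 0, 0, 0, 0, 0.0155, 0, 0, 0, 0, 0, 0, 0.0155, 0, 0, 0, 0, 0, 0, 0.0155, 0, 0, 0, 0, 0, 0, 0.0155, 0, 0, 0, 0, 0, 0, 0.0155, 0, 0, 0, 0, 0, 0, 0.0155, 0, 0, 0, 0, 0, 0, 0.008, 0, 0, 0, 0, 0, 0, 0, 0, 0, 0, 0, 0, 0, 0, 0]'

```text
t: 4.35
position: [0.4464, -0.0902, 0.1512]
eef_rot: [[0.0, 0.961, -0.278], [-0.0, -0.278, -0.961], [-1.0, 0.0, 0.0]]
contact_force: [-0.4, -0.4, -3.7]
finger_gap: 0.0237
```

Run:
```python
from h import *
c=take('scene','s1'); t=take('top','t1')
o=np.zeros((600,800,3),np.uint8)
o[:300,:]=cv2.resize(c['frame'][110:230,150:470],(800,300),interpolation=cv2.INTER_CUBIC)
o[300:,:]=cv2.resize(t['frame'][150:270,190:510],(800,300),interpolation=cv2.INTER_CUBIC)
cv2.imwrite('pics/m3.png',o)
```

```text
(no output)
```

View pics/m3.png

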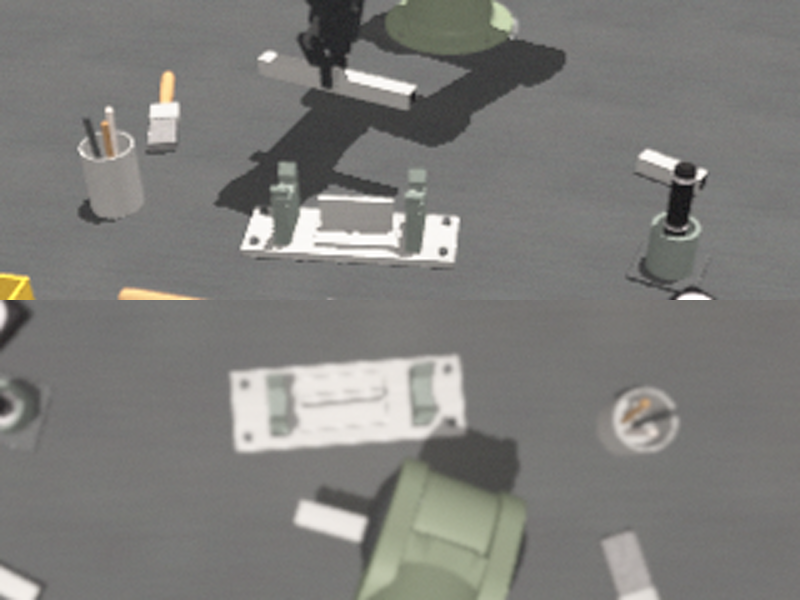

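The bar is held level at its middle and the fixture is undisturbed. The bar's left end is at about (299,511) in the lower crop and (416,90) in the upper one.

Run:
```python
from h import *
t=load('t1'); c=load('s1'); p=np.array([.4464,-.0902]); a=np.radians(73.9); u=np.array([np.cos(a),np.sin(a)]); n=np.array([-u[1],u[0]])
for s,uv in((t,[(299,511)]),(c,[(416,88)]),(c,[(262,54)])):
    q=(np.array(uv,float)+.5)/2.5-.5+([190,150-120] if s is t else [150,110])
    w=onz(s,q,.1486)[0][:2]-p; print('along',w@u,'across',w@n)
# fixture from t1 corners
q=(np.array([(231,371),(459,355),(466,434),(237,452)],float)+.5)/2.5-.5+[190,30]
P=onz(t,q,.012); a=(P[0]-P[1]+P[3]-P[2])/2; print(P.mean(0),np.degrees(np.arctan2(a[1],a[0])))
# seams: rests as green-ish-grey mask in top0 -> centroids
s=load('top0'); h=cv2.cvtColor(s['frame'],cv2.COLOR_BGR2HSV)
m=((h[...,1]>18)&(h[...,2]>100)&(h[...,2]<215)).astype(np.uint8); m[:172]=0;m[210:]=0;m[:,:285]=0;m[:,375:]=0
n_,l,st,ce=cv2.connectedComponentsWithStats(m); print([(st[i].tolist(),ce[i].round(1).tolist()) for i in range(1,n_) if st[i,4]>30])
```

```text
along 0.10909513049596209 across -0.0005112589745024394
along 0.1137181727958318 across 0.00337511840562261
along -0.10829689722284455 across -0.0018023375287309572
[ 0.60229956 -0.04149413  0.012     ] 93.77122548135388
[]
```

>>> step_arm --commands '[0, 0, 2.5, 0.0195, 0.0059, 0, 0, 0, 0, 2.5, 0.0195, 0.0059, 0, 0, 0, 0, 2.5, 0.0195, 0.0059, 0, 0, 0, 0, 2.5, 0.0195, 0.0059, 0, 0, 0, 0, 2.5, 0.0195, 0.0059, 0, 0, 0, 0, 2.5, 0.0195, 0.0059, 0, 0, 0, 0, 2.5, 0.0195, 0.0059, 0, 0, 0, 0, 2.5, 0.0195, 0.0059, 0, 0, 0, 0, 0, 0, 0, 0, 0, 0, 0, 0, 0, 0, -0.01, 0, 0, 0, 0, 0, 0, -0.01, 0, 0, 0, 0, 0, 0, -0.005, 0, 0, 0, 0, 0, 0, 0, 0]'

```text
t: 5.53
position: [0.5997, -0.0429, 0.1234]
eef_rot: [[-0.005, 0.998, 0.066], [0.001, 0.066, -0.998], [-1.0, -0.005, -0.001]]
contact_force: [-0.1, 0.5, -3.3]
finger_gap: 0.0238
```

Run:
```python
from h import *
c=take('scene','s2'); t=take('top','t2')
o=np.zeros((600,800,3),np.uint8)
o[:400]=cv2.resize(c['frame'][150:225,220:370],(800,400),interpolation=cv2.INTER_CUBIC)
o[400:,:600]=cv2.resize(t['frame'][165:215,265:415],(600,200),interpolation=cv2.INTER_CUBIC)
cv2.imwrite('pics/m4.png',o)
```

```text
(no output)
```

View pics/m4.png

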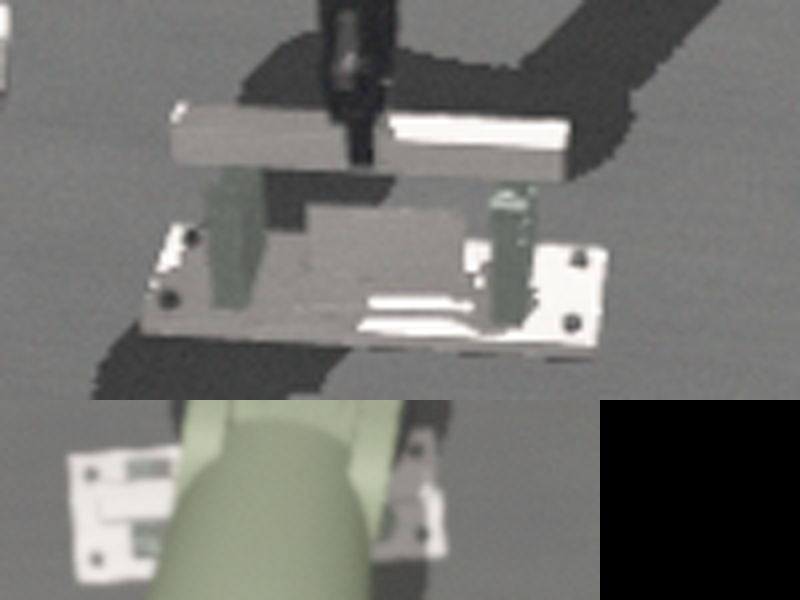

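The bar sits above both rests. In the top crop it is at rows 482-520, against 458-557 for the left rest, so it is centred to about 1 mm after parallax. I'll lower it now.

>>> step_arm --commands '[0, 0, 0, 0.001, 0, -0.005, 0, 0, 0, 0, 0, 0.0005, -0.005, 0, 0, 0, 0, 0, 0, -0.005, 0, 0, 0, 0, 0, 0, -0.004, 0, 0, 0, 0, 0, 0, -0.003, 0, 0, 0, 0, 0, 0, -0.002, 0, 0, 0, 0, 0, 0, 0, 0, 0, 0, 0, 0, 0, 0, 0]'

```text
t: 6.3
position: [0.6035, -0.0425, 0.1021]
eef_rot: [[-0.0, 0.998, 0.067], [0.0, 0.067, -0.998], [-1.0, -0.0, -0.0]]
contact_force: [0.6, 0.2, -4.1]
finger_gap: 0.0238
```

>>> step_arm --commands '[0, 0, 0, -0.001, 0, -0.001, 0, 0, 0, 0, 0, 0, -0.001, 0, 0, 0, 0, 0, 0, -0.001, 0, 0, 0, 0, 0, 0, -0.001, 0, 0, 0, 0, 0, 0, 0, 0, 0, 0, 0, 0, 0, 0, 0]'

```text
t: 6.8
position: [0.6024, -0.0426, 0.0981]
eef_rot: [[-0.0, 0.998, 0.067], [0.0, 0.067, -0.998], [-1.0, -0.0, -0.0]]
contact_force: [0.6, 0.2, -4.3]
finger_gap: 0.0238
```

>>> step_arm --commands '[0, 0, 0, 0, 0, -0.0005, 0, 0, 0, 0, 0, 0, -0.0005, 0, 0, 0, 0, 0, 0, -0.0005, 0, 0, 0, 0, 0, 0, 0, 0]'

```text
t: 7.13
position: [0.6026, -0.0426, 0.0976]
eef_rot: [[0.001, 0.998, 0.067], [-0.0, 0.067, -0.998], [-1.0, 0.001, 0.0]]
contact_force: [-2.9, 0.2, 4.5]
finger_gap: 0.0237
```

>>> step_arm --commands '[0, 0, 0, 0, 0, 0, 0.03, 0, 0, 0, 0, 0, 0, 0.04, 0, 0, 0, 0, 0, 0, 0.05, 0, 0, 0, 0, 0, 0, 0.06, 0, 0, 0, 0, 0, 0, 0.06, 0, 0, 0, 0, 0, 0, 0.06]'

```text
t: 7.63
position: [0.6026, -0.0426, 0.0966]
eef_rot: [[0.0, 0.998, 0.067], [0.0, 0.067, -0.998], [-1.0, 0.0, -0.0]]
contact_force: [-0.4, 0.3, 0.0]
finger_gap: 0.0601
```

>>> step_arm --commands '[0, 0, 0, 0, 0, 0.008, 0.06, 0, 0, 0, 0, 0, 0.015, 0.06, 0, 0, 0, 0, 0, 0.02, 0.06, 0, 0, 0, 0, 0, 0.02, 0.07, 0, 0, 0, 0, 0, 0.025, 0.08, 0, 0, 0, 0, 0, 0.025, 0.085, 0, 0, 0, 0, 0, 0.025, 0.085, 0, 0, 0, 0, 0.02, 0.02, 0.085, 0, 0, 0, 0, 0.03, 0, 0.085, 0, 0, 0, 0, 0.035, 0, 0.085, 0, 0, 0, 0, 0.035, 0, 0.085, 0, 0, 0, 0, 0.035, 0, 0.085, 0, 0, 0, 0, 0.035, 0, 0.085, 0, 0, 0, 0, 0.03, 0, 0.085, 0, 0, 0, 0, 0, 0, 0.085, 0, 0, 0, 0, 0, 0, 0.085]'

```text
t: 8.97
position: [0.6021, 0.179, 0.2551]
eef_rot: [[0.0, 0.998, 0.07], [-0.0, 0.07, -0.998], [-1.0, 0.0, 0.0]]
contact_force: [-0.5, -0.2, -0.4]
finger_gap: 0.0848
```

Run:
```python
from h import *
c=take('scene','s3'); t=take('top','t3')
o=np.zeros((600,800,3),np.uint8)
o[:300,:600]=cv2.resize(c['frame'][155:225,230:370],(600,300),interpolation=cv2.INTER_CUBIC)
o[300:,:600]=cv2.resize(t['frame'][160:220,270:390],(600,300),interpolation=cv2.INTER_CUBIC)
o[:300,600:]=cv2.resize(c['frame'][155:230,395:445],(200,300),interpolation=cv2.INTER_CUBIC)
cv2.imwrite('pics/m5.png',o)
```

```text
(no output)
```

View pics/m5.png

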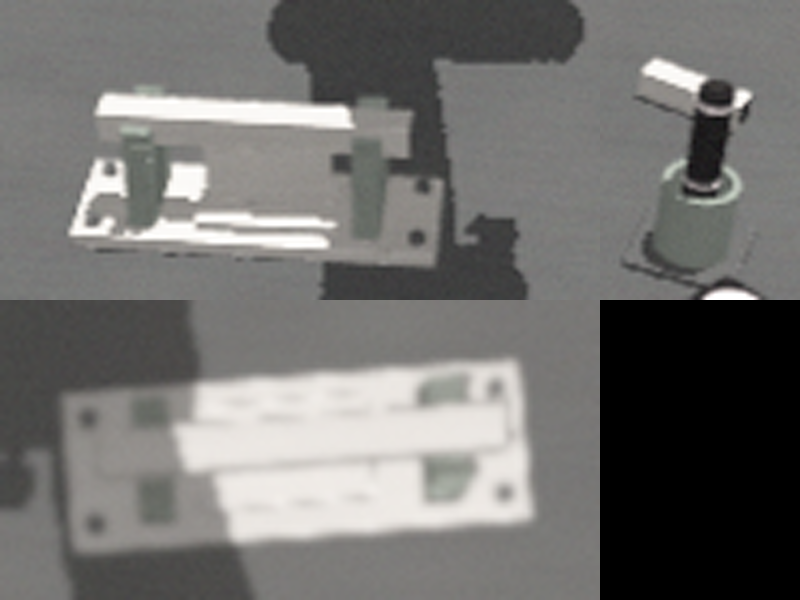

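The bar lies in both notches, with its ends at about (93,456) and (510,423) in the top crop. The lamp is still upright in its cup.

Run:
```python
from h import *
s=load('t3')
k=lambda p:onz(s,(np.array(p,float)+.5)/5-.5+[270,160-60],1) 
def w(p,z): return onz(s,(np.array(p,float)+.5)/5-.5+[270,100],z)
b=w([(93,456),(510,423)],.095); print('bar',b,b.mean(0))
P=w([(60,395),(517,360),(533,518),(75,552)],.012); print('plate',P.mean(0))
r=w([(149,460),(446,438)],.095); print('rests',r.mean(0))
c=load('s3'); q=(np.array([(716-600,86),(700-600,186)])+.5)/4-.5+[395,155]
print('tail',onz(c,q[:1],.146),'rimcentre',onz(c,q[1:],.066))
h=np.array(s['frame'])
```

```text
bar [[ 0.59459009  0.07045926  0.095     ]
 [ 0.61042481 -0.1533058   0.095     ]] [ 0.60250745 -0.04142327  0.095     ]
plate [ 0.60244216 -0.04106907  0.012     ]
rests [ 0.59739622 -0.03916182  0.095     ]
tail [[0.5953982  0.34445027 0.146     ]] rimcentre [[0.60637248 0.34404101 0.066     ]]
```

>>> step_arm --commands '[0, 0, 0, -0.005, 0.027, 0, 0.085, 0, 0, 0, 0, 0.028, 0, 0.085, 0, 0, 0, 0, 0.028, 0, 0.085, 0, 0, 0, 0, 0.028, 0, 0.085, 0, 0, 0, 0, 0.028, 0, 0.085, 0, 0, 0, 0, 0.027, 0, 0.085, 0, 0, 0, 0, 0, 0, 0.085, 0, 0, 0, 0, 0, -0.03, 0.085, 0, 0, 0, 0, 0, -0.03, 0.085, 0, 0, 0, 0, 0, -0.03, 0.085, 0, 0, 0, 0, 0, -0.025, 0.085, 0, 0, 0, 0, 0, -0.02, 0.085, 0, 0, 0, 0, 0, -0.008, 0.085, 0, 0, 0, 0, 0, 0, 0.085, 0, 0, 0, 0, 0, 0, 0.085]'

```text
t: 10.32
position: [0.5982, 0.3424, 0.1123]
eef_rot: [[0.0, 0.998, 0.066], [-0.0, 0.066, -0.998], [-1.0, 0.0, 0.0]]
contact_force: [0.8, 0.4, 0.8]
finger_gap: 0.0851
```

Run:
```python
from h import *
c=take('scene','s4')
cv2.imwrite('pics/m6.png',cv2.resize(c['frame'][130:230,370:470],(600,600),interpolation=cv2.INTER_CUBIC))
```

```text
(no output)
```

View pics/m6.png

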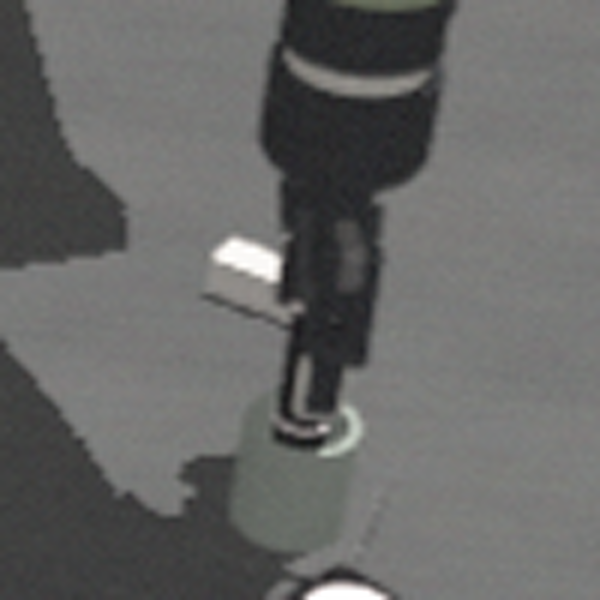

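The open fingers straddle the lamp body at about (310,390), above the rim. I'll nudge +y by 2 mm and close.

>>> step_arm --commands '[0, 0, 0, 0, 0.002, 0, 0.07, 0, 0, 0, 0, 0, 0, 0.055, 0, 0, 0, 0, 0, 0, 0.04, 0, 0, 0, 0, 0, 0, 0.03, 0, 0, 0, 0, 0, 0, 0.015, 0, 0, 0, 0, 0, 0, 0, 0, 0, 0, 0, 0, 0, 0, 0, 0, 0, 0, 0, 0, 0, 0, 0, 0, 0, 0, 0, 0, 0, 0, 0, 0, 0, 0, 0]'

```text
t: 11.2
position: [0.5976, 0.3457, 0.1124]
eef_rot: [[0.001, 0.998, 0.067], [0.001, 0.067, -0.998], [-1.0, 0.001, -0.001]]
contact_force: [-1.3, 1.1, 5.0]
finger_gap: 0.0246
```

>>> step_arm --commands '[0, 0, 0, 0, 0, 0.004, 0, 0, 0, 0, 0, 0, 0.008, 0, 0, 0, 0, 0, 0, 0.012, 0, 0, 0, 0, 0, 0, 0.015, 0, 0, 0, 0, 0, 0, 0.015, 0, 0, 0, 0, 0, 0, 0.018, 0, 0, 0, 0, 0, 0, 0.02, 0, 0, 0, 0, 0, 0, 0.02, 0, 0, 0, 0, 0, 0, 0.02, 0, 0, 0, 0, 0, 0, 0.02, 0, 0, 0, 0, 0, 0, 0.015, 0, 0, 0, 0, 0, 0, 0.008, 0, 0, 0, 0, 0, 0, 0, 0, 0, 0, 0, 0, 0, 0, 0]'

```text
t: 12.37
position: [0.5975, 0.3454, 0.2867]
eef_rot: [[0.0, 0.998, 0.067], [0.0, 0.067, -0.998], [-1.0, 0.0, -0.0]]
contact_force: [-0.5, -1.4, -3.2]
finger_gap: 0.0249
```

>>> step_arm --commands '[0, 0, 0, -0.0101, -0.0276, 0, 0, 0, 0, 0, -0.0101, -0.0276, 0, 0, 0, 0, 0, -0.0101, -0.0276, 0, 0, 0, 0, 0, -0.0101, -0.0276, 0, 0, 0, 0, 0, -0.0101, -0.0276, 0, 0, 0, 0, 0, -0.0101, -0.0276, 0, 0, 0, 0, 0, -0.0101, -0.0276, 0, 0, 0, 0, 0, -0.0101, -0.0276, 0, 0, 0, 0, 0, -0.0101, -0.0276, 0, 0, 0, 0, 0, -0.0101, -0.0276, 0, 0, 0, 0, 0, -0.0101, -0.0276, 0, 0, 0, 0, 0, -0.0101, -0.0276, 0, 0, 0, 0, 0, -0.0101, -0.0276, 0, 0, 0, 0, 0, -0.0101, -0.0276, 0, 0, 0, 0, 0, 0, 0, 0, 0]'

```text
t: 13.62
position: [0.4537, -0.0445, 0.2854]
eef_rot: [[-0.003, 0.998, 0.062], [-0.002, 0.062, -0.998], [-1.0, -0.004, 0.002]]
contact_force: [-0.3, 0.3, -3.6]
finger_gap: 0.0247
```

>>> step_arm --commands '[0, -3, 0, 0, 0, -0.0065, 0, 0, -4, 0, 0, 0, -0.0065, 0, 0, -5, 0, 0, 0, -0.0065, 0, 0, -5, 0, 0, 0, -0.0065, 0, 0, -5, 0, 0, 0, -0.0065, 0, 0, -5, 0, 0, 0, -0.0065, 0, 0, -5, 0, 0, 0, -0.0065, 0, 0, -5, 0, 0, 0, -0.0065, 0, 0, -5, 0, 0, 0, -0.0065, 0, 0, -3, 0, 0, 0, 0, 0, 0, 0, 0, 0, 0, 0, 0, 0, 0, 0, 0, 0, 0, 0, 0, 0, 0, 0, 0, 0, 0]'

```text
t: 14.7
position: [0.4566, -0.0411, 0.2285]
eef_rot: [[0.706, 0.706, 0.048], [0.0, 0.067, -0.998], [-0.708, 0.705, 0.047]]
contact_force: [0.8, 0.3, -2.3]
finger_gap: 0.0246
```

Run:
```python
from h import *
o=get_obs(); p=np.array(o['position']); x=np.array(o['eef_rot'])[:,0]; print(p,x, 'spot',p+.2064*x)
c=take('scene','s5'); t=take('top','t5')
f=np.zeros((600,800,3),np.uint8)
f[:400,:600]=cv2.resize(c['frame'][115:235,220:400],(600,400),interpolation=cv2.INTER_CUBIC)
f[400:,:400]=cv2.resize(t['frame'][160:260,260:460],(400,200),interpolation=cv2.INTER_CUBIC)
f[400:,400:]=cv2.resize(c['frame'],(320,200))[:, :].repeat(1,0)[:, :] if 0 else cv2.resize(c['frame'],(400,200))
cv2.imwrite('pics/m7.png',f)
```

```text
[ 0.45655559 -0.04105933  0.2284861 ] [ 7.06264451e-01  1.59128914e-04 -7.07948091e-01] spot [ 0.60232857 -0.04102649  0.08236561]
```

View pics/m7.png

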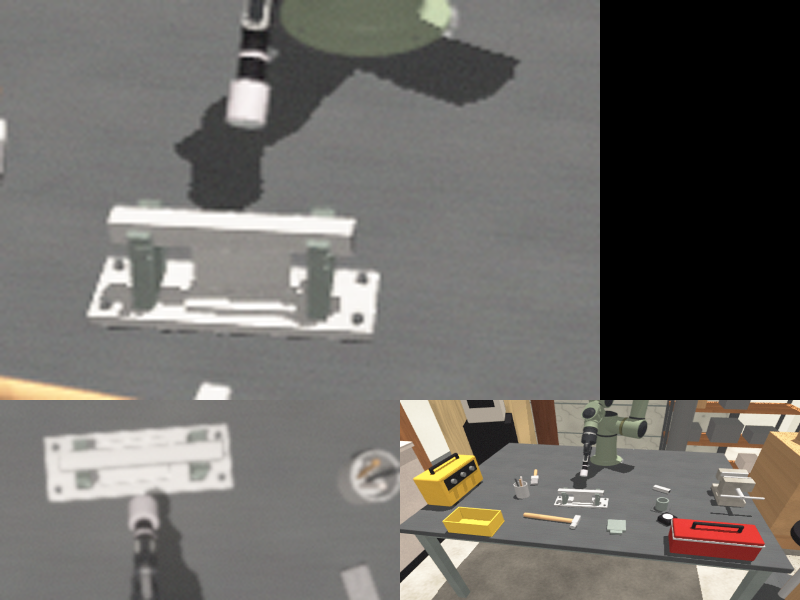

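The lamp is held at a slant, its lens end at about (246,121) in the scene crop and (143,497) in the top crop, with the bar still seated. I'll check this against the predicted projection.

Run:
```python
from h import *
c=load('s5');t=load('t5'); x=np.array([.7063,0,-.7079]); p=np.array([.4566,-.0411,.2285]); n=np.array([.7079,0,.7063])
L=p+.1064*x; H=L-.036*x
for a in(0,.018,-.018):
    for Q in(L,H):
        q=Q+a*n; print(a,((proj(c,q)-[220,115]+.5)*3.333-.5).round(0),((proj(t,q)-[260,160]+.5)*2-.5+[0,400]).round(0))
# triangulate tail? measured head silhouettes
for s,nm in((c,'c'),(t,'t')):
    b=s['frame'].min(2); r=(slice(135,156),slice(282,306)) if nm=='c' else (slice(198,232),slice(320,344))
    m=(b[r]>135).astype(np.uint8); k=cv2.findContours(m,0,1)[0]; k=max(k,key=cv2.contourArea); print(nm,cv2.boundingRect(k),r)
```

```text
0 [[245. 123.]] [[142. 505.]]
0 [[250.  84.]] [[143. 524.]]
0.018 [[242. 118.]] [[142. 495.]]
0.018 [[247.  79.]] [[143. 514.]]
-0.018 [[248. 127.]] [[142. 516.]]
-0.018 [[253.  90.]] [[143. 535.]]
c (6, 4, 13, 14) (slice(135, 156, None), slice(282, 306, None))
t (0, 0, 24, 28) (slice(198, 232, None), slice(320, 344, None))
```

The predicted lens and head points match the pictures to a couple of crop pixels, so I'm handing in.

```bash
python3 -c "
from h import *
o=get_obs();print(o['t'],o['finger_gap'],np.abs(o['dq']).max());print(hand_in())"
```

```text
14.8 0.024550118504328488 0.008400169791540926
the job is handed in; nothing more can be done
None
```

The bar is seated in both notches over the tee bracket. The lamp is held raised at about 45°, its lens about 10 cm from the middle of the bar. The job took 14.8 s of the 54 s allowed.

- **Bar:** I lowered it until the measured force changed sign at the expected seat height, then let go. The pictures afterwards show it in both notches, with its centre within about 0.5 mm of the plate's.
- **Lamp:** I drew it straight up out of its holder before tilting it. The tool pose puts the lit spot at (0.602, -0.041, 0.082), within about 1 mm of the bar's middle. The head and lens in both camera views match that pose.
- **Other things:** The bracket and the other bench items look undisturbed in the pictures, and the highest force I read was about 6 N.
- **What disagreed:** Reading the rests' position from one blurred top view put the fixture about 5 mm off from the plate corners. I trusted the corners, and the bar went down without side contact.

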